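# Angle the light bar past the post into the test bay

## Task

Slide the LED light bar along the bench into the blue three-sided test bay until it lies home, flat against the bay's back wall along its whole length. The red post leaves too little room to go in broadside: push one end of the bar so that it points into the bay, work it in at a slant past the post, then push the other end round behind the post. Only push it with the fingertips, never lift it, and leave the other things on the bench where they are.

Things in the scene. Friction and masses are not known exactly. Their poses are not given: they have to be found in the camera images.
- bar: The loose LED light bar: straight black-coated profile, white strip and five lenses on top, 180 mm long (its y), 24 mm wide (its x), solid up to 20 mm; the lenses (to 26 mm) do not collide. About 0.15 kg, ordinary dry friction, both ends alike. Origin: centre of its underside. Starts before the bay's mouth on the robot's side, roughly parallel to the back wall.
- bar_end_a (a point): Centre of the bar's end face at its +y end, 10 mm above its underside.
- bar_end_b (a point): Centre of the bar's end face at its -y end, 10 mm above its underside.
- bay: The fixed blue test bay: walls 30 mm high, no floor, a flat yellow strip where the bar belongs. Origin: bench height, middle of the back wall's inner face. +x points from the mouth into the back wall (away from the robot, within 0.2 rad), y along that wall. The wall is 14 mm thick, a black 22 mm high block behind it to x = +44 mm. A bar lying home has its centre at x = -12 mm.
- bay_mouth (a point): Middle of the bay's mouth at bench height, bay x = -155 mm, where the two parallel side walls end. Their inner faces lie at bay y = +102 and -102 mm; they are 12 mm thick, 30 mm high and run back to the back wall.
- post: The fixed red post, 14 mm across, 48 mm tall, in the bay's mouth at bay x = -140 mm and bay y = +72 or -72 mm (differs between runs; a flat dark disc in the other place is no obstacle). The bar does not fit between it and the nearer side wall; to the farther side wall there are 167 mm. Origin: centre of its foot.
- screwdriver: screwdriver, 170 mm long, lying beside the bay; a bystander
- flux_jar: small round jar, 44 mm across, 45 mm tall, standing beside the bay; a bystander
- multimeter: yellow multimeter, 150 x 75 x 32 mm (40 mm over its dial), lying on the bench; a bystander
- spool: blue spool, 54 mm across, 34 mm tall; a bystander
- screw_tray: orange divided screw tray, 110 x 160 x 30 mm; a bystander
- heatsink: dark finned heat sink, 50 x 60 x 28 mm; a bystander
- cleaner: cleaner bottle, 60 mm across, 130 mm tall; a bystander
Things that resemble listed ones, but are neither listed nor needed, are in the scene too. Of the things that look like the bar, take the one that is farthest to the robot's left at the start.

How it is judged (in metres and radians):
On the way:
1. the bar lies slanted (more than 20 degrees to the back wall) with one end past the post, inside the bay (angle between the y axis of bar and the y axis of bay, either way round above 0.35 rad and x of any of bar_end_a, bar_end_b in the frame of bay above -0.115 m), for 0.05 s.
At the end, for the whole second after the job is handed in: The bar lies flat on the bench inside the bay, at rest, each end within 8 mm of touching the back wall (end centres within 20 mm of its inner face), between the two side walls (x of each of bar_end_a, bar_end_b in the frame of bay above -0.02 m and x of bar in the frame of bay below -0.006 m and y of bar in the frame of bay between -0.02 and 0.02 m and height (world z) of bar below 0.005 m and angle between bar's own z axis and vertical below 0.06 rad and linear speed of bar below 0.01 m/s).
It fails at once if the bar is lifted off the bench (more than 10 mm) or tipped up (more than 0.2 rad) (height (world z) of bar above 0.01 m or angle between bar's own z axis and vertical above 0.2 rad).
It fails at once if a bystander is shifted by more than 20 mm (distance of any of screwdriver, flux_jar, multimeter, spool, screw_tray, heatsink, cleaner from where it was at the start of the episode above 0.02 m).
It also fails if it takes over 72 s, if anything falls off the work surface, if the arm or the gripper's body presses on something with over 40 N, if the wrist force passes 120 N, or if a joint passes its speed limit or range.

## Robot

A 6-joint arm with a two-finger parallel gripper is mounted at the origin on the work surface. World frame = base frame: x ahead of the robot, y to its left, z up, the work surface at z = 0. Lengths are in mm, angles in degrees, forces in N, time in s.
With the tool pointing down it reaches from about 250 to 725 mm from the base axis. Payload 4 kg.
Tool frame: the origin (TCP) lies between the finger pads; the fingertips stand 17 mm ahead of it and the grasp point (between the pads) lies 2 mm behind it; x points along the fingers, y is the direction in which the jaws open and shut, and the axes are right-handed (so a half turn about x gives the same grasp; the last joint's range is limited). The gripper opens to 85 mm and grips with 20 to 120 N. Pads are 22 mm wide; open, the fingers measure 114 mm over their backs; the gripper's body (76 mm by 85 mm) begins 54 mm behind the grasp point. The pads swing forward as they close: fully open they stand 13 mm farther back than shut.
Start: joints at [69.672, 13.785, 0.286, 76.501, 0, 90], TCP at [173.7, 468.858, 248.306] pointing down, gripper open.
Joint ranges: [-155.79, 155.79], [-60.16, 107.12], [-62.33, 73.08], [-114, 123.19], [-81.49, 82.49], [-180, 180]. Speed limits (degrees/s): [159.86, 159.86, 180, 180, 180, 180].

## Interface

Orientations are given as [roll, pitch, yaw] about the fixed x, y, z axes, in that order (R = Rz(yaw) Ry(pitch) Rx(roll)).
In Python, from cell import ctrl gives the robot as it stands.
- The arm moves only by the tool play_rows, never from a script. Its argument "moves" is a list of rows, each an object with "twist": the turn, a rotation vector about the tool's x, y, z in rad, a list of three; "xyz": the shift along the tool's x, y, z in cm, a list of three; "gripper": the finger opening in cm, from 0 to 8.54. A call has 1 to 12 rows; each row shifts and turns the pose as measured when the row begins, along the tool's axes as they then stand; what a row does not reach is not made up. A row lasts 1/10 s, in which the tool goes at most 50 mm and 8.59 degrees, less where a joint would pass 70% of its speed; a pose out of reach is approached as far as the arm can. A call is refused whole if a number of a shift passes 5 or a number of a turn 0.15, either way. A call with a gripper value outside its range is refused whole. The fingers move at their own pace and stop on an object; the grip force is fixed at half the most. Time passes only in rows, so rows that do not move let the fingers close. It gives the time, the measured TCP pose, the force and the opening at its end, in the units of the state.
- ctrl.state(): the state, without advancing time (a new reading comes with each control period).
- ctrl.snapshot(name): name is "side" or "top" or "wrist"; returns (picture, depth): 420x560x3 uint8, red, green, blue; 420x560 float32, mm along the optical axis (not along the pixel's ray), 0 where there is no reading.
- ctrl.camera_info(name): a dict with "intrinsics" (3x3 intrinsics, pixels), "cam_to_world" (4x4, takes a point from camera to world coordinates); the wrist camera has in their place "hand_eye" (4x4, takes a point from camera to tool coordinates, whose origin is the TCP and whose axes are the tool frame's). Camera axes: x right, y down, z forward; pixel columns grow to the right and rows downward; lengths in mm; the calibration is good to about 2 mm. A picture is of the moment at which its call begins: read the wrist's pose just before it. camera_info takes no time and is no camera call.
- ctrl.finish_job(): hands the job in, once; it reports no verdict.
The state is a dict: "time": time; "qpos": joint angles; "qvel": joint speeds; "effort": joint torques, N m; "tcp_pos": TCP position; "tcp_rot": TCP orientation; "force": force on the tool from outside, world axes, zero at the start; "torque": the same for the moment, N m; "opening": opening from 0.0 (shut) to 1.0 (fully open).
Only numpy, scipy, OpenCV 4.12 (cv2) and the standard library are available. Lean on these libraries where they do the work, as an engineer would, in place of code of your own. Each camera call takes 0.05 s, during which the arm holds its last target. There are 200 camera calls.

## Working session

There is one attempt and no reset: what is moved stays moved. The work goes in short steps, Python scripts to look and compute and a tool call to move; the robot and the scene stay as the last step left them, time stands still between calls to the robot, and variables do not carry over. Pictures are saved under pics/ and viewed, about 8 in all and at most 12, crops included, and the job is handed in when it is done.

Besides the shell and the picture viewer there is one more tool, called by a JSON object that holds its "api" and its "payload", one argument or row to a line. play_rows: Moves the arm, as the interface text tells. Its arguments: {"type":"object","properties":{"moves":{"type":"array","items":{"type":"object","properties":{"twist":{"type":"array","items":{"type":"number"}},"xyz":{"type":"array","items":{"type":"number"}},"gripper":{"type":"number"}}}}},"required":["moves"]}

```bash
mkdir -p pics; ls; cat > h.py <<'E'
from cell import ctrl
import numpy as np, cv2
def snap(n,f=None):
    im,d=ctrl.snapshot(n)
    if f: cv2.imwrite('pics/'+f,im[:,:,::-1])
    return im,d
def world(n,u,v,z):
    c=ctrl.camera_info(n);K=np.array(c['intrinsics']);T=np.array(c['cam_to_world'])
    r=T[:3,:3]@np.linalg.solve(K,[u,v,1.]);o=T[:3,3]
    return o+r*(z-o[2])/r[2]
def pix(n,p):
    c=ctrl.camera_info(n);K=np.array(c['intrinsics']);T=np.linalg.inv(np.array(c['cam_to_world']))
    q=K@(T[:3,:3]@np.array(p,float)+T[:3,3]);return q[:2]/q[2]
E
python3 - <<'E'
from h import *
snap('top','top0.png')
print(ctrl.state()); print(ctrl.camera_info('top')); print(ctrl.camera_info('side'))
E
```

```text
pics
{'time': 0.05, 'qpos': array([6.96736322e+01, 1.38304271e+01, 2.14472041e-01, 7.65025118e+01,
       1.15679393e-03, 9.00005138e+01]), 'qvel': array([-0.00535752, -0.15266947,  0.07116466, -0.05667636,  0.02082249,
        0.02644968]), 'effort': array([ 1.34626298e-03, -3.73492277e+01,  2.53291833e+01,  1.10281713e-02,
        1.21047437e-04, -1.04796342e-05]), 'tcp_pos': array([173.47112667, 468.3076126 , 247.43342212]), 'tcp_rot': array([ -90.55894424,   89.88152754, -110.88582698]), 'force': array([ 0.04794968,  0.16832067, -0.1377972 ]), 'torque': array([0.00875193, 0.01807893, 0.02486268]), 'opening': 1.0022035613634714}
{'intrinsics': array([[410.21161902,   0.        , 277.08593487],
       [  0.        , 410.21161902, 209.85326083],
       [  0.        ,   0.        ,   1.        ]]), 'cam_to_world': array([[ 2.25178307e-02, -9.73910942e-01,  2.25810594e-01,
         2.77333155e+02],
       [-9.99741122e-01, -2.26726489e-02,  1.90806154e-03,
        -1.50960794e+01],
       [ 3.26144232e-03, -2.25795102e-01, -9.74169356e-01,
         1.08543065e+03],
       [ 0.00000000e+00,  0.00000000e+00,  0.00000000e+00,
         1.00000000e+00]])}
{'intrinsics': array([[535.14487384,   0.        , 283.6873089 ],
       [  0.        , 535.14487384, 211.11295157],
       [  0.        ,   0.        ,   1.        ]]), 'cam_to_world': array([[ 9.76584902e-01, -1.49289087e-01,  1.54902222e-01,
         2.92948518e+02],
       [-2.14347123e-01, -7.36681719e-01,  6.41369905e-01,
        -8.19368251e+02],
       [ 1.83641078e-02, -6.59555011e-01, -7.51431931e-01,
         1.00201782e+03],
       [ 0.00000000e+00,  0.00000000e+00,  0.00000000e+00,
         1.00000000e+00]])}
```

View pics/top0.png

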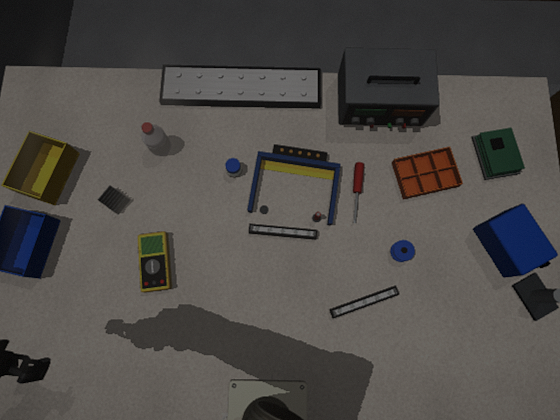

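The view shows the bar at about (284,231), the bay with its back wall at about (297,160), the red post at (318,216), the flat disc at (264,209), the jar at (233,168) and the screwdriver at (358,190). Next I'll measure them.

```bash
python3 - <<'E'
from h import *
im,d=snap('top')
c=im[140:250,215:375][:,:,::-1]
cv2.imwrite('pics/c1.png',cv2.resize(c,None,fx=5,fy=5,interpolation=cv2.INTER_CUBIC))
h=cv2.cvtColor(im,cv2.COLOR_RGB2HSV)
m=np.zeros(im.shape[:2],np.uint8);m[140:250,215:375]=1
yel=((h[...,0]>20)&(h[...,0]<35)&(h[...,1]>150)&(m>0)).astype(np.uint8)
ys,xs=np.nonzero(yel);r=cv2.minAreaRect(np.c_[xs,ys].astype(np.float32));print('yellow',len(xs),[world('top',*p,0).round(1)[:2] for p in cv2.boxPoints(r)])
blue=((h[...,0]>105)&(h[...,0]<125)&(h[...,1]>130)&(m>0)).astype(np.uint8)
n,l,s,ce=cv2.connectedComponentsWithStats(blue);print(s)
red=(((h[...,0]<8)|(h[...,0]>172))&(h[...,1]>120)&(m>0)).astype(np.uint8)
n,l,s,ce=cv2.connectedComponentsWithStats(red);print(s,ce)
dk=((h[...,2]<70)&(m>0)).astype(np.uint8);dk[:222]=0
n,l,s,ce=cv2.connectedComponentsWithStats(dk);print(s,ce)
E
```

```text
yellow 622 [array([647.4,  36.2]), array([672.6,  33.3]), array([ 644.7, -168.6]), array([ 619.8, -164.7])]
[[     0      0    560    420 234290]
 [   248    152     92     71    723]
 [   226    159     14     14    159]
 [   267    159      1      1      1]
 [   271    160      3      1      3]
 [   278    161      2      1      2]
 [   284    162      1      1      1]
 [   286    162      2      1      2]
 [   291    163      3      1      3]
 [   298    164      2      1      2]
 [   303    165      3      1      3]
 [   311    166      1      1      1]
 [   316    167      4      1      4]
 [   323    168      3      1      3]
 [   329    169      2      1      2]
 [   332    169      1      1      1]]
[[     0      0    560    420 234928]
 [   353    162     11     31    253]
 [   315    214      6      6     19]] [[279.41241146 209.5345127 ]
 [358.03952569 176.92885375]
 [316.68421053 216.47368421]]
[[     0      0    560    420 234745]
 [   327    222      8      4     26]
 [   249    224     70     16    429]] [[279.48705191 209.45800763]
 [330.34615385 223.15384615]
 [283.5034965  231.65034965]]
```

View pics/c1.png

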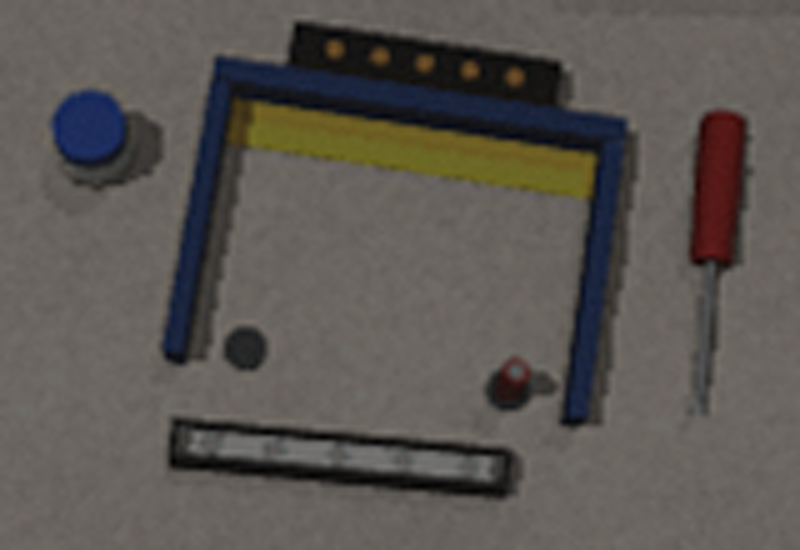

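```bash
python3 - <<'E'
from h import *
def w(x,y,z): return world('top',215+x/5-.4,140+y/5-.4,z)[:2]
P={'BLo':(217,57,30),'BRo':(628,120,30),'LFo':(163,352,30),'LFi':(187,357,30),'RFi':(560,418,30),'RFo':(587,420,30),'disc':(246,348,0),'posttop':(515,368,48),'a1':(172,420,20),'b1':(513,452,20),'b2':(507,497,20),'a2':(168,466,20)}
W={k:w(*v) for k,v in P.items()}
for k in W: print(k,W[k].round(1))
yaw=np.arctan2(*( (W['BLo']-W['BRo'])*[1,1]));print('yaw backwall',-np.degrees(yaw))
d=W['BLo']-W['LFo'];print('side L',np.degrees(np.arctan2(d[1],d[0])))
d=W['BRo']-W['RFo'];print('side R',np.degrees(np.arctan2(d[1],d[0])))
d=W['disc']-W['posttop'];print('disc-post',np.linalg.norm(d),-np.degrees(np.arctan2(d[0],d[1])))
d=W['a1']-W['b1'];print('bar',np.linalg.norm(d),-np.degrees(np.arctan2(d[0],d[1])),np.linalg.norm(W['a1']-W['a2']))
t=np.radians(-7.5)
for t in np.radians([-7.5,-8,-8.5]):
  x=np.array([np.cos(t),np.sin(t)]);y=np.array([-x[1],x[0]])
  print('origins', (W['BLo']-14*x-114*y).round(1),(W['BRo']-14*x+114*y).round(1),(W['LFo']+155*x-114*y).round(1),(W['RFo']+155*x+114*y).round(1),(W['disc']+140*x-72*y).round(1),(W['posttop']+140*x+72*y).round(1))
E
```

```text
BLo [685.7  42.8]
BRo [ 654.8 -181.3]
LFo [519.7  65.8]
LFi [517.3  53.1]
RFi [ 489.1 -143.6]
RFo [ 488.3 -157.8]
disc [529.9  23.2]
posttop [ 511.3 -118.3]
a1 [485.3  60.4]
b1 [ 472.2 -120. ]
b2 [ 448.2 -116.9]
a2 [460.6  61.6]
yaw backwall -7.869367922518463
side L -7.902161654311549
side R -8.048679586008937
disc-post 142.62177888392372 -7.47983839504875
bar 180.87583016339235 -4.126607166195474 24.72039286549053
origins [657.  -68.4] [655.8 -66.5] [658.5 -67.4] [656.9 -65. ] [659.3 -66.5] [659.5 -65.1]
origins [656.  -68.1] [656.8 -66.5] [657.4 -68.6] [657.7 -66.5] [658.5 -67.6] [660.  -66.4]
origins [655.  -67.9] [657.8 -66.5] [656.2 -69.8] [658.5 -68. ] [657.7 -68.7] [660.5 -67.7]
```

```bash
cat >> h.py <<'E'
from scipy.spatial.transform import Rotation as Ro
O=np.array([657.5,-67.2]);YAW=np.radians(-7.9)
EX=np.array([np.cos(YAW),np.sin(YAW)]);EY=np.array([-EX[1],EX[0]])
def tobay(p): p=np.asarray(p)[...,:2]-O;return np.stack([p@EX,p@EY],-1)
def bar(n='top',im=None,d=None):
    if d is None: im,d=ctrl.snapshot(n)
    c=ctrl.camera_info(n);K=np.array(c['intrinsics']);T=np.array(c['cam_to_world'])
    v,u=np.mgrid[:420,:560];r=np.stack([(u-K[0,2])/K[0,0],(v-K[1,2])/K[1,1],np.ones_like(u)],-1)*d[...,None]
    p=r@T[:3,:3].T+T[:3,3];b=tobay(p)
    x,y=b[...,0],b[...,1]
    m=(p[...,2]>12)&(p[...,2]<29)&(d>0)&(x>-330)&(x<-1)&(abs(y)<140)&((x<-160)|(abs(y)<99))&(np.hypot(x+140,y+72)>13)
    m=m.astype(np.uint8);N,l,s,ce=cv2.connectedComponentsWithStats(m)
    k=1+np.argmax(s[1:,4]);q=b[l==k].astype(np.float32)
    ctr,wh,a=cv2.minAreaRect(q);bx=cv2.boxPoints((ctr,wh,a))
    e=[bx[1]-bx[0],bx[2]-bx[1]];L=max(e,key=np.linalg.norm);L=L/np.linalg.norm(L)
    phi=np.degrees(np.arctan2(L[1],L[0]))%180;D=np.array([np.cos(np.radians(phi)),np.sin(np.radians(phi))])
    print(f'{n} bar n={len(q)} c={np.round(ctr,1)} phi={phi:.1f} size={np.round(sorted(wh),1)} A={np.round(ctr+90*D,1)} B={np.round(ctr-90*D,1)} z={np.median(p[l==k][:,2]):.1f}')
    return np.array(ctr),phi
def tool():
    s=ctrl.state();R=Ro.from_euler('xyz',s['tcp_rot'],degrees=True).as_matrix()
    B=np.array([[EX[0],EX[1],0],[EY[0],EY[1],0],[0,0,1]])
    print('t',round(s['time'],2),'tcp bay',tobay(s['tcp_pos']).round(1),'z',s['tcp_pos'][2].round(1),'open',round(s['opening'],2),'F',s['force'].round(1))
    print('tool y in bay',(B@R[:,1]).round(3),'z',(B@R[:,2]).round(3),'x',(B@R[:,0]).round(3)); return s,R,B
E
python3 - <<'E'
from h import *
bar();bar('side');tool()
E
```

```text
top bar n=638 c=[-191.8   11.7] phi=94.1 size=[ 25.1 179.7] A=[-198.2  101.4] B=[-185.4  -78.1] z=20.6
side bar n=613 c=[-193.9    8.8] phi=93.9 size=[ 24.3 183.3] A=[-200.1   98.6] B=[-187.8  -81. ] z=18.5
t 0.2 tcp bay [-553.   464.1] z 247.7 open 1.0 F [-0.  -0.  -0.2]
tool y in bay [ 0.215  0.977 -0.001] z [ 0.977 -0.215 -0.   ] x [-0.    -0.001 -1.   ]
```

{"api": "play_rows", "payload": {
  "moves": [
    {"xyz":[0,-2.4,4.1],"twist":[0,0,0],"gripper":0},
    {"xyz":[0,-2.4,4.1],"twist":[0,0,0],"gripper":0},
    {"xyz":[0,-2.4,4.1],"twist":[0,0,0],"gripper":0},
    {"xyz":[0,-2.4,4.1],"twist":[0,0,0],"gripper":0},
    {"xyz":[0,-2.4,4.1],"twist":[0,0,0],"gripper":0},
    {"xyz":[0,-2.4,4.1],"twist":[0,0,0],"gripper":0},
    {"xyz":[0,-2.4,4.1],"twist":[0,0,0],"gripper":0},
    {"xyz":[0,-2.4,4.1],"twist":[0,0,0],"gripper":0},
    {"xyz":[0,-2.4,4.1],"twist":[0,0,0],"gripper":0},
    {"xyz":[0,-1.0,4.1],"twist":[0,0,0],"gripper":0},
    {"xyz":[0,0,0],"twist":[-0.145,0,0],"gripper":0},
    {"xyz":[0,0,0],"twist":[-0.145,0,0],"gripper":0}
  ]
}}

```text
time: 1.4
tcp_pos: [491.7, 102.0, 244.8]
tcp_rot: [-108.2, 89.9, -111.1]
force: [0.4, 0.0, -0.5]
opening: 0.0
```

```bash
python3 -c "
from h import *
tool()"
```

```text
t 1.4 tcp bay [-187.4  144.8] z 244.8 open 0.0 F [ 0.4  0.  -0.5]
tool y in bay [-0.087  0.996 -0.001] z [ 0.996  0.087 -0.   ] x [-0.    -0.001 -1.   ]
```

{"api": "play_rows", "payload": {
  "moves": [
    {"xyz":[4.4,0,-1.2],"twist":[0,0,0],"gripper":0},
    {"xyz":[4.4,0,0],"twist":[0,0,0],"gripper":0},
    {"xyz":[4.4,0,0],"twist":[0,0,0],"gripper":0},
    {"xyz":[4.4,0,0],"twist":[0,0,0],"gripper":0},
    {"xyz":[3.5,0,0],"twist":[0,0,0],"gripper":0},
    {"xyz":[0.8,0,0],"twist":[0,0,0],"gripper":0},
    {"xyz":[0,-1.5,0],"twist":[0,0,0],"gripper":0},
    {"xyz":[0,-1.0,0],"twist":[0,0,0],"gripper":0},
    {"xyz":[0,0,0],"twist":[0,0,0],"gripper":0}
  ]
}}

```text
time: 2.3
tcp_pos: [483.9, 74.7, 23.1]
tcp_rot: [5.7, 89.5, 2.8]
force: [0.0, 0.3, 1.0]
opening: -0.001
```

```bash
python3 -c "
from h import *
tool();bar('side')"
```

```text
t 2.3 tcp bay [-191.5  116.7] z 23.1 open -0.0 F [0.  0.3 1. ]
tool y in bay [-0.087  0.996  0.001] z [0.996 0.087 0.01 ] x [ 0.009  0.002 -1.   ]
side bar n=644 c=[-194.4   15.5] phi=91.9 size=[ 29.2 196.3] A=[-197.5  105.4] B=[-191.4  -74.5] z=18.7
```

{"api": "play_rows", "payload": {
  "moves": [
    {"xyz":[0,0,-0.6],"twist":[0,0,0],"gripper":0},
    {"xyz":[0,-0.8,0],"twist":[0,0,0],"gripper":0},
    {"xyz":[0,-0.8,0],"twist":[0,0,0],"gripper":0},
    {"xyz":[0,-0.8,0],"twist":[0,0,0],"gripper":0},
    {"xyz":[0,-0.8,0],"twist":[0,0,0],"gripper":0},
    {"xyz":[0,0,0],"twist":[0,0,0],"gripper":0},
    {"xyz":[0,1.5,0],"twist":[0,0,0],"gripper":0},
    {"xyz":[-1,1.5,-2.0],"twist":[0,0,0],"gripper":0},
    {"xyz":[0,0,-3.0],"twist":[0,0,0],"gripper":0}
  ]
}}

```text
time: 3.25
tcp_pos: [434.9, 73.5, 37.3]
tcp_rot: [10.3, 88.5, 7.1]
force: [-0.7, 0.0, 0.5]
opening: -0.004
```

```bash
python3 -c "
from h import *
tool();bar('side');bar('top')"
```

```text
t 3.25 tcp bay [-239.8  108.8] z 37.3 open -0.0 F [-0.7  0.   0.5]
tool y in bay [-0.082  0.997  0.005] z [0.996 0.082 0.025] x [ 0.025  0.007 -1.   ]
side bar n=648 c=[-191.2  -22.3] phi=92.6 size=[ 24.6 183.8] A=[-195.4   67.6] B=[-187.1 -112.2] z=18.9
top bar n=636 c=[-189.1  -20.3] phi=92.8 size=[ 25.3 180.2] A=[-193.4   69.6] B=[-184.7 -110.2] z=20.6
```

{"api": "play_rows", "payload": {
  "moves": [
    {"xyz":[0,-2.7,-0.3],"twist":[0,0.025,0],"gripper":0},
    {"xyz":[0.7,-2.5,0],"twist":[0,0,0],"gripper":0},
    {"xyz":[0.7,0,1.2],"twist":[0,0,0],"gripper":0},
    {"xyz":[0,0.1,0.9],"twist":[0,0,0],"gripper":0},
    {"xyz":[0,0.18,0.95],"twist":[0.08,0,0],"gripper":0},
    {"xyz":[0,0.18,0.95],"twist":[0.08,0,0],"gripper":0},
    {"xyz":[0,0.18,0.95],"twist":[0.08,0,0],"gripper":0},
    {"xyz":[0,0.18,0.95],"twist":[0.08,0,0],"gripper":0},
    {"xyz":[0,0.18,0.95],"twist":[0.08,0,0],"gripper":0}
  ]
}}

```text
time: 4.25
tcp_pos: [497.9, 19.8, 20.2]
tcp_rot: [-169.8, 89.4, 163.4]
force: [-0.1, 0.6, 0.3]
opening: -0.001
```

```bash
python3 -c "
from h import *
tool();im,d=snap('side','s1.png');bar('side',im,d)"
```

```text
t 4.25 tcp bay [-170.    64.2] z 20.2 open -0.0 F [-0.1  0.6  0.3]
tool y in bay [ 0.323  0.947 -0.002] z [ 0.946 -0.323 -0.01 ] x [-0.01   0.002 -1.   ]
side bar n=688 c=[-183.9  -16.8] phi=71.3 size=[ 44.8 181.7] A=[-155.    68.5] B=[-212.8 -102. ] z=18.6
```

View pics/s1.png

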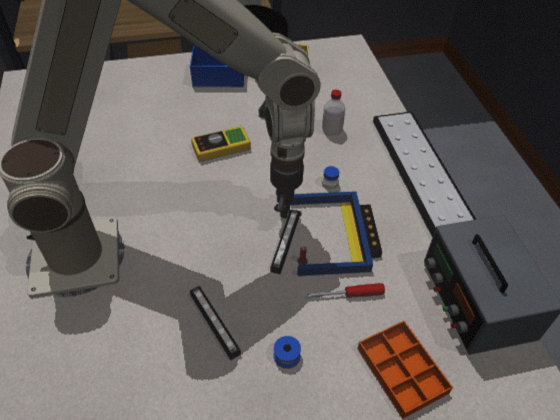

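The side view shows the bar at (287,241), turned with its upper end toward the bay and the fingertips at (285,212). The post is at (303,254). The turn is going as planned, so I'll continue it.

{"api": "play_rows", "payload": {
  "moves": [
    {"xyz":[-0.3,-0.2,0.8],"twist":[0.08,0,0],"gripper":0},
    {"xyz":[0,-0.2,0.95],"twist":[0.08,0,0],"gripper":0},
    {"xyz":[0,0,0.95],"twist":[0.08,0,0],"gripper":0},
    {"xyz":[0,0,0.95],"twist":[0.08,0,0],"gripper":0},
    {"xyz":[0,0.1,0.95],"twist":[0.08,0,0],"gripper":0},
    {"xyz":[0,0,0],"twist":[0,0,0],"gripper":0},
    {"xyz":[0,0,-2.0],"twist":[0,0,0],"gripper":0},
    {"xyz":[-3,0,-2.0],"twist":[0,0,0],"gripper":0}
  ]
}}

```text
time: 5.1
tcp_pos: [513.6, 23.6, 49.9]
tcp_rot: [-153.6, 89.3, 156.7]
force: [-0.7, 1.0, 1.4]
opening: -0.002
```

```bash
python3 -c "
from h import *
tool();bar('side');bar('top')"
```

```text
t 5.1 tcp bay [-155.    70.1] z 49.9 open -0.0 F [-0.7  1.   1.4]
tool y in bay [ 0.667  0.745 -0.006] z [ 0.745 -0.667 -0.011] x [-0.012  0.003 -1.   ]
side bar n=693 c=[-159.4  -31.2] phi=46.7 size=[ 27.9 183.5] A=[-97.8  34.3] B=[-221.1  -96.7] z=18.6
top bar n=404 c=[-171.8  -44.5] phi=47.0 size=[ 25.1 137.5] A=[-110.4   21.2] B=[-233.2 -110.3] z=20.8
```

{"api": "play_rows", "payload": {
  "moves": [
    {"xyz":[1.5,-0.3,1.5],"twist":[0,0,0],"gripper":0},
    {"xyz":[1.2,-0.2,1.5],"twist":[0,0,0],"gripper":0},
    {"xyz":[0,0,1.0],"twist":[0,0,0],"gripper":0},
    {"xyz":[0,0,0.95],"twist":[0.08,0,0],"gripper":0},
    {"xyz":[0,0,0.95],"twist":[0.08,0,0],"gripper":0},
    {"xyz":[0,0,0.95],"twist":[0.08,0,0],"gripper":0},
    {"xyz":[0,0,0],"twist":[0,0,0],"gripper":0},
    {"xyz":[0,0,-2.0],"twist":[0,0,0],"gripper":0},
    {"xyz":[-4,0,-2.0],"twist":[0,0,0],"gripper":0},
    {"xyz":[-2,-3,-2],"twist":[0,0,0],"gripper":0},
    {"xyz":[0,-4.5,-1],"twist":[0,0,0],"gripper":0},
    {"xyz":[0,-4.5,-1],"twist":[0,0,0],"gripper":0}
  ]
}}

```text
time: 6.4
tcp_pos: [419.2, -22.9, 78.0]
tcp_rot: [-166.3, 89.4, 130.4]
force: [-0.8, -0.9, 0.1]
opening: 0.001
```

```bash
python3 -c "
from h import *
tool();bar('side');bar('top')"
```

```text
t 6.4 tcp bay [-242.1   11.1] z 78.0 open 0.0 F [-0.8 -0.9  0.1]
tool y in bay [ 0.823  0.568 -0.002] z [ 0.568 -0.823 -0.01 ] x [-0.008  0.007 -1.   ]
side bar n=720 c=[-152.2  -44.5] phi=30.3 size=[ 27.8 180.9] A=[-74.4   0.9] B=[-229.9  -89.9] z=18.4
top bar n=69 c=[-206.4  -81.2] phi=28.8 size=[13.9 43.3] A=[-127.5  -37.8] B=[-285.3 -124.5] z=20.8
```

{"api": "play_rows", "payload": {
  "moves": [
    {"xyz":[0,-2.7,2.9],"twist":[0,0,0],"gripper":0},
    {"xyz":[0,-2.7,2.9],"twist":[0,0,0],"gripper":0},
    {"xyz":[0,-2.7,2.9],"twist":[0,0,0],"gripper":0},
    {"xyz":[0,0,0],"twist":[0.075,0.008,0],"gripper":0},
    {"xyz":[0,0,0],"twist":[0,0,0],"gripper":0}
  ]
}}

```text
time: 7.0
tcp_pos: [376.0, -142.7, 74.0]
tcp_rot: [-146.8, 88.3, 145.9]
force: [-0.2, -0.3, -0.4]
opening: 0.002
```

```bash
python3 -c "
from h import *
tool();bar('side');bar('top')"
```

```text
t 7.0 tcp bay [-268.4 -113.4] z 74.0 open 0.0 F [-0.2 -0.3 -0.4]
tool y in bay [ 0.861  0.508 -0.016] z [ 0.508 -0.861 -0.024] x [-0.026  0.013 -1.   ]
side bar n=712 c=[-152.5  -44.4] phi=30.5 size=[ 27.7 180.2] A=[-74.9   1.2] B=[-230.1  -90.1] z=18.6
top bar n=599 c=[-149.9  -42.4] phi=30.5 size=[ 24.8 180. ] A=[-72.3   3.2] B=[-227.5  -88.1] z=20.7
```

{"api": "play_rows", "payload": {
  "moves": [
    {"xyz":[3,0,0],"twist":[0,-0.024,0.016],"gripper":0},
    {"xyz":[2.1,0,0],"twist":[0,0,0],"gripper":0},
    {"xyz":[0,1.6,0],"twist":[0,0,0],"gripper":0},
    {"xyz":[0,1.5,0],"twist":[0,0,0],"gripper":0},
    {"xyz":[0,0.9,0],"twist":[0,0,0],"gripper":0},
    {"xyz":[0,0.9,0],"twist":[0,0,0],"gripper":0},
    {"xyz":[0,0.9,0],"twist":[0,0,0],"gripper":0},
    {"xyz":[0,0.9,0],"twist":[0,0,0],"gripper":0},
    {"xyz":[0,0.9,0],"twist":[0,0,0],"gripper":0},
    {"xyz":[0,0,0],"twist":[0,0,0],"gripper":0}
  ]
}}

```text
time: 8.1
tcp_pos: [457.8, -105.6, 25.4]
tcp_rot: [49.2, 89.5, -17.0]
force: [-0.4, 0.1, -0.4]
opening: 0.0
```

```bash
python3 -c "
from h import *
tool();bar('side');bar('top')"
```

```text
t 8.1 tcp bay [-192.5  -65.4] z 25.4 open 0.0 F [-0.4  0.1 -0.4]
tool y in bay [0.851 0.525 0.007] z [ 0.525 -0.851  0.006] x [ 0.009 -0.001 -1.   ]
side bar n=703 c=[-115.4  -21.3] phi=31.5 size=[ 27.6 209.5] A=[-38.6  25.8] B=[-192.1  -68.3] z=18.6
top bar n=381 c=[-79.9   1.8] phi=31.2 size=[ 24.4 128.3] A=[-3.  48.5] B=[-156.9  -44.9] z=20.8
```

{"api": "play_rows", "payload": {
  "moves": [
    {"xyz":[0,-1.0,0],"twist":[0,0,0],"gripper":0},
    {"xyz":[-4.6,0,0],"twist":[0,0,0],"gripper":0},
    {"xyz":[-1.0,3.5,1.4],"twist":[0,0,0],"gripper":0},
    {"xyz":[0,3.6,1.4],"twist":[0,0,0],"gripper":0},
    {"xyz":[0,3.6,1.4],"twist":[0,0,0],"gripper":0},
    {"xyz":[0,3.6,0.2],"twist":[0,0,0],"gripper":0},
    {"xyz":[0,0,0],"twist":[0,0,0],"gripper":0}
  ]
}}

```text
time: 8.9
tcp_pos: [590.1, -96.1, 83.0]
tcp_rot: [-22.8, 89.9, -89.5]
force: [-0.6, -0.0, 0.2]
opening: 0.002
```

```bash
python3 -c "
from h import *
tool();bar('side');bar('top')"
```

```text
t 8.9 tcp bay [-62.8 -37.9] z 83.0 open 0.0 F [-0.6 -0.   0.2]
tool y in bay [ 0.855  0.518 -0.001] z [ 0.518 -0.855  0.002] x [ 0.    -0.002 -1.   ]
side bar n=507 c=[-124.2  -26.5] phi=32.2 size=[ 27.3 133.8] A=[-48.   21.4] B=[-200.4  -74.4] z=18.6
top bar n=1 c=[-1.1 63.5] phi=nan size=[0. 0.] A=[nan nan] B=[nan nan] z=26.3h.py:28: RuntimeWarning: invalid value encountered in divide
  e=[bx[1]-bx[0],bx[2]-bx[1]];L=max(e,key=np.linalg.norm);L=L/np.linalg.norm(L)
```

{"api": "play_rows", "payload": {
  "moves": [
    {"xyz":[4.0,0,0],"twist":[0,0,0],"gripper":0},
    {"xyz":[1.8,0.3,0],"twist":[0,0,0],"gripper":0},
    {"xyz":[0,0.2,-1.2],"twist":[0,0,0],"gripper":0},
    {"xyz":[0,0,-0.9],"twist":[0,0,0],"gripper":0},
    {"xyz":[0,0,-0.9],"twist":[0,0,0],"gripper":0},
    {"xyz":[0,0,-0.9],"twist":[0,0,0],"gripper":0},
    {"xyz":[0,0,-0.9],"twist":[0,0,0],"gripper":0},
    {"xyz":[0,0,0],"twist":[0,0,0],"gripper":0},
    {"xyz":[0,0,1.5],"twist":[0,0,0],"gripper":0},
    {"xyz":[-4.5,0,0.5],"twist":[0,0,0],"gripper":0},
    {"xyz":[-2,0,0],"twist":[0,0,0],"gripper":0}
  ]
}}

```text
time: 10.1
tcp_pos: [569.7, -69.5, 91.3]
tcp_rot: [-100.3, 89.2, -167.2]
force: [0.7, -0.5, 0.6]
opening: -0.001
```

```bash
python3 -c "
from h import *
tool();im,d=snap('side','s2.png');bar('side',im,d)
cv2.imwrite('pics/s2.png',cv2.resize(im[150:310,200:420,::-1],None,fx=3,fy=3))"
```

```text
t 10.1 tcp bay [-86.6 -14.4] z 91.3 open -0.0 F [ 0.7 -0.5  0.6]
tool y in bay [ 0.857  0.515 -0.014] z [ 0.515 -0.857 -0.002] x [-0.013 -0.005 -1.   ]
side bar n=490 c=[-139.8   -2. ] phi=37.3 size=[ 28.1 136.7] A=[-68.2  52.6] B=[-211.4  -56.5] z=18.4
```

View pics/s2.png

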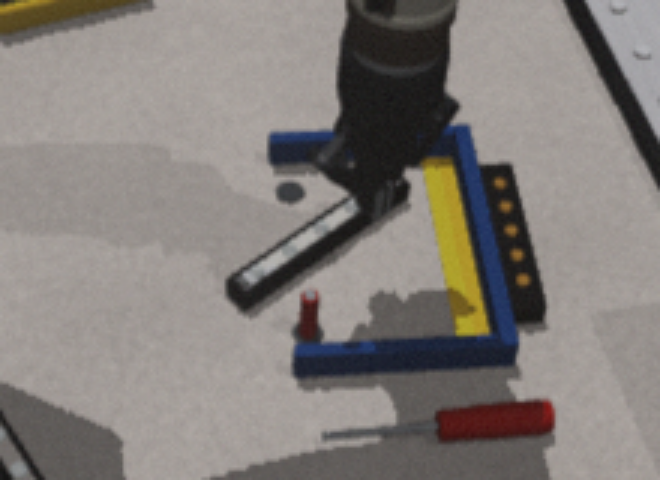

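{"api": "play_rows", "payload": {
  "moves": [
    {"xyz":[0,-3.7,-0.7],"twist":[0,0,0],"gripper":0},
    {"xyz":[0,-3.7,-0.7],"twist":[0,0,0],"gripper":0},
    {"xyz":[0,-3.7,-0.7],"twist":[0,0,0],"gripper":0},
    {"xyz":[0,-3.4,-0.6],"twist":[0,0,0],"gripper":0},
    {"xyz":[0,0,0],"twist":[-0.11,0,0.014],"gripper":0},
    {"xyz":[0,0,0],"twist":[0,0,0],"gripper":0}
  ]
}}

```text
time: 10.75
tcp_pos: [425.0, -107.7, 93.6]
tcp_rot: [65.8, 89.6, 5.1]
force: [0.7, -0.2, 0.7]
opening: 0.001
```

```bash
python3 -c "
from h import *
tool();bar('side');bar('top')"
```

```text
t 10.75 tcp bay [-224.7  -72.1] z 93.6 open 0.0 F [ 0.7 -0.2  0.7]
tool y in bay [0.796 0.605 0.007] z [ 0.605 -0.796  0.003] x [ 0.007  0.002 -1.   ]
side bar n=667 c=[-121.3   11.7] phi=36.7 size=[ 29.3 180.2] A=[-49.2  65.5] B=[-193.5  -42.1] z=18.4
top bar n=594 c=[-119.4   14.5] phi=36.9 size=[ 24.5 181. ] A=[-47.5  68.5] B=[-191.4  -39.5] z=20.9
```

{"api": "play_rows", "payload": {
  "moves": [
    {"xyz":[4.0,0,-0.5],"twist":[0,0,0],"gripper":0},
    {"xyz":[2.9,0,0],"twist":[0,0,0],"gripper":0},
    {"xyz":[0,1.5,0],"twist":[0,0,0],"gripper":0},
    {"xyz":[0,1.2,0],"twist":[0,0,0],"gripper":0},
    {"xyz":[0,0.9,0],"twist":[0,0,0],"gripper":0},
    {"xyz":[0,0.9,0],"twist":[0,0,0],"gripper":0},
    {"xyz":[0,0.9,0],"twist":[0,0,0],"gripper":0},
    {"xyz":[0,0.9,0],"twist":[0,0,0],"gripper":0},
    {"xyz":[0,0,0],"twist":[0,0,0],"gripper":0},
    {"xyz":[0,-1.5,0],"twist":[0,0,0],"gripper":0}
  ]
}}

```text
time: 11.85
tcp_pos: [483.7, -77.8, 29.3]
tcp_rot: [53.1, 88.6, -7.8]
force: [0.0, -0.6, 0.0]
opening: 0.0
```

```bash
python3 -c "
from h import *
tool();bar('side');bar('top')"
```

```text
t 11.85 tcp bay [-170.7  -34.4] z 29.3 open 0.0 F [ 0.  -0.6  0. ]
tool y in bay [0.799 0.601 0.019] z [ 0.601 -0.799  0.014] x [ 0.024  0.    -1.   ]
side bar n=594 c=[-79.4  39.3] phi=36.5 size=[ 27.7 189.9] A=[-7.1 92.8] B=[-151.8  -14.3] z=18.4
top bar n=391 c=[-59.7  53.8] phi=35.7 size=[ 24.4 131.4] A=[ 13.4 106.3] B=[-132.8    1.3] z=20.8
```

{"api": "play_rows", "payload": {
  "moves": [
    {"xyz":[0,-0.5,-2.3],"twist":[0,0.014,-0.019],"gripper":0},
    {"xyz":[0.4,0,-2.2],"twist":[0,0,0],"gripper":0},
    {"xyz":[0.3,2.8,0],"twist":[0,0,0],"gripper":0},
    {"xyz":[0,2.6,0],"twist":[0,0,0],"gripper":0},
    {"xyz":[0,0,1.2],"twist":[0,0,0],"gripper":0},
    {"xyz":[0,0,0.8],"twist":[0,0,0],"gripper":0},
    {"xyz":[0,-0.16,1.1],"twist":[-0.07,0,0],"gripper":0},
    {"xyz":[0,-0.16,1.1],"twist":[-0.07,0,0],"gripper":0},
    {"xyz":[0,-0.16,1.1],"twist":[-0.07,0,0],"gripper":0},
    {"xyz":[0,0,0],"twist":[0,0,0],"gripper":0}
  ]
}}

```text
time: 12.95
tcp_pos: [513.8, -69.7, 20.0]
tcp_rot: [-141.8, 89.1, 168.8]
force: [-1.2, -0.4, -0.4]
opening: 0.0
```

```bash
python3 -c "
from h import *
tool();bar('side');bar('top')"
```

```text
t 12.95 tcp bay [-142.   -22.3] z 20.0 open 0.0 F [-1.2 -0.4 -0.4]
tool y in bay [ 0.662  0.749 -0.01 ] z [ 0.749 -0.662 -0.012] x [-0.016  0.001 -1.   ]
side bar n=669 c=[-76.   24.9] phi=47.2 size=[ 43.8 191.7] A=[-14.9  91. ] B=[-137.2  -41.2] z=18.5
top bar n=199 c=[-36.8  69. ] phi=51.8 size=[24.8 65.9] A=[ 18.8 139.8] B=[-92.4  -1.8] z=20.7
```

{"api": "play_rows", "payload": {
  "moves": [
    {"xyz":[-0.3,-0.16,1.1],"twist":[-0.07,-0.012,0.01],"gripper":0},
    {"xyz":[0,-0.16,1.1],"twist":[-0.07,0,0],"gripper":0},
    {"xyz":[0,-0.16,1.1],"twist":[-0.07,0,0],"gripper":0},
    {"xyz":[0,-0.16,1.1],"twist":[-0.07,0,0],"gripper":0},
    {"xyz":[0,-0.16,1.1],"twist":[-0.07,0,0],"gripper":0},
    {"xyz":[0,-0.16,1.1],"twist":[-0.07,0,0],"gripper":0},
    {"xyz":[0,0,0],"twist":[0,0,0],"gripper":0}
  ]
}}

```text
time: 13.75
tcp_pos: [551.5, -116.0, 21.5]
tcp_rot: [172.5, 89.3, 147.7]
force: [0.2, -0.4, -0.2]
opening: 0.002
```

```bash
python3 -c "
from h import *
tool();bar('side');bar('top')"
```

```text
t 13.75 tcp bay [-98.3 -62.9] z 21.5 open 0.0 F [ 0.2 -0.4 -0.2]
tool y in bay [0.291 0.957 0.002] z [ 0.957 -0.291 -0.012] x [-0.011  0.005 -1.   ]
side bar n=231 c=[-68.2 -40.8] phi=75.4 size=[24.9 85.9] A=[-45.6  46.3] B=[ -90.8 -127.9] z=19.4
top bar n=338 c=[-47.8  47.8] phi=77.8 size=[ 25.5 101.4] A=[-28.8 135.7] B=[-66.9 -40.2] z=20.8
```

{"api": "play_rows", "payload": {
  "moves": [
    {"xyz":[0,0,-1.5],"twist":[0,0,0],"gripper":0},
    {"xyz":[-4.5,0,0],"twist":[0,0,0],"gripper":0},
    {"xyz":[-1.5,0,0],"twist":[-0.145,-0.01,0],"gripper":5},
    {"xyz":[0,0,0],"twist":[-0.145,0,0],"gripper":8.5},
    {"xyz":[0,3.3,0.4],"twist":[0,0,0],"gripper":8.5},
    {"xyz":[0,3.3,0],"twist":[0,0,0],"gripper":8.5},
    {"xyz":[0,0,0],"twist":[0,0,0],"gripper":8.5},
    {"xyz":[0,0,0],"twist":[0,0,0],"gripper":8.5}
  ]
}}

```text
time: 14.65
tcp_pos: [541.6, -38.7, 82.3]
tcp_rot: [162.1, 89.3, 153.9]
force: [0.8, -0.1, -0.4]
opening: 0.987
```

```bash
python3 -c "
from h import *
tool();bar('side');bar('top')"
```

```text
t 14.65 tcp bay [-118.7   12.3] z 82.3 open 0.99 F [ 0.8 -0.1 -0.4]
tool y in bay [0.006 1.    0.004] z [ 1.    -0.006 -0.012] x [-0.012  0.004 -1.   ]
side bar n=600 c=[-59.   10.1] phi=76.5 size=[ 30.  189.4] A=[-38.   97.6] B=[-80.  -77.4] z=18.6Traceback (most recent call last):
  File "<string>", line 3, in <module>
    tool();bar('side');bar('top')
                       ~~~^^^^^^^
  File "h.py", line 26, in bar
    k=1+np.argmax(s[1:,4]);q=b[l==k].astype(np.float32)
        ~~~~~~~~~^^^^^^^^^
    return _wrapfunc(a, 'argmax', axis=axis, out=out, **kwds)
    return bound(*args, **kwds)
ValueError: attempt to get argmax of an empty sequence
```

{"api": "play_rows", "payload": {
  "moves": [
    {"xyz":[3.5,-0.3,0],"twist":[0,-0.01,0],"gripper":8.5},
    {"xyz":[3.0,0,0],"twist":[0,0,0],"gripper":8.5},
    {"xyz":[0.5,0,0],"twist":[0,0,0],"gripper":8.5},
    {"xyz":[0,0,1.2],"twist":[0,0,0],"gripper":8.5},
    {"xyz":[0,0,0.9],"twist":[0,0,0],"gripper":8.5},
    {"xyz":[0,0,0.9],"twist":[0,0,0],"gripper":8.5},
    {"xyz":[0,0,0.9],"twist":[0,0,0],"gripper":8.5},
    {"xyz":[0,0,0.9],"twist":[0,0,0],"gripper":8.5},
    {"xyz":[0,0,0.9],"twist":[0,0,0],"gripper":8.5},
    {"xyz":[0,0,0],"twist":[0,0,0],"gripper":8.5}
  ]
}}

```text
time: 15.75
tcp_pos: [601.6, -56.8, 14.9]
tcp_rot: [52.2, 89.8, 43.4]
force: [0.2, -0.0, 0.4]
opening: 1.001
```

```bash
python3 -c "
from h import *
tool();im,d=snap('side');bar('side',im,d)
cv2.imwrite('pics/s3.png',cv2.resize(im[150:310,200:420,::-1],None,fx=3,fy=3))"
```

```text
t 15.75 tcp bay [-56.8   2.6] z 14.9 open 1.0 F [ 0.2 -0.   0.4]
tool y in bay [0.017 1.    0.003] z [ 1.    -0.017  0.003] x [ 0.003  0.003 -1.   ]
side bar n=255 c=[-46.  -36.8] phi=89.1 size=[46.5 93.2] A=[-44.5  53.2] B=[ -47.4 -126.7] z=19.1
```

View pics/s3.png

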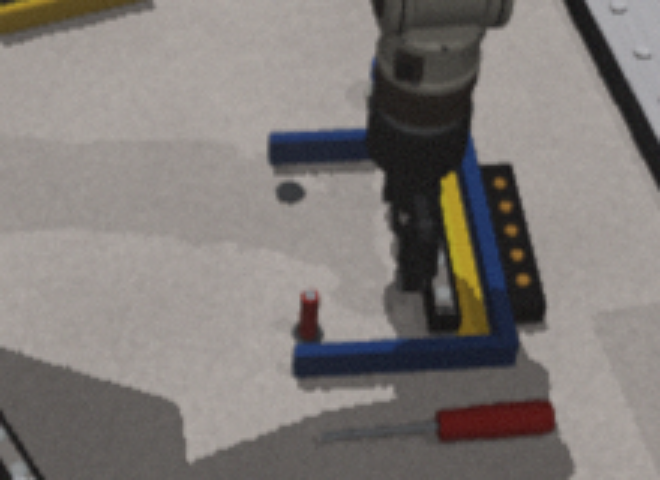

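{"api": "play_rows", "payload": {
  "moves": [
    {"xyz":[0,0,0.8],"twist":[0.015,0,0],"gripper":8.5},
    {"xyz":[0,0,0.7],"twist":[0,0,0],"gripper":8.5},
    {"xyz":[0,0,0.5],"twist":[0,0,0],"gripper":8.5},
    {"xyz":[0,0,0.3],"twist":[0,0,0],"gripper":8.5},
    {"xyz":[0,0,0.3],"twist":[0,0,0],"gripper":8.5}
  ]
}}

```text
time: 16.3
tcp_pos: [622.1, -60.1, 14.4]
tcp_rot: [162.6, 89.3, 152.9]
force: [-11.1, 0.7, 9.3]
opening: 0.998
```

```bash
python3 -c "
from h import *
tool();bar('side')"
```

```text
t 16.3 tcp bay [-36.1   2.1] z 14.4 open 1.0 F [-11.1   0.7   9.3]
tool y in bay [0.031 1.    0.003] z [ 0.999 -0.031 -0.011] x [-0.011  0.004 -1.   ]
side bar n=217 c=[-13.2 -40.8] phi=89.9 size=[24.4 87.8] A=[-13.   49.2] B=[ -13.3 -130.8] z=18.6
```

{"api": "play_rows", "payload": {
  "moves": [
    {"xyz":[0,0,-1.0],"twist":[0,0,0],"gripper":8.5},
    {"xyz":[0,0,-2.0],"twist":[0,0,0],"gripper":8.5},
    {"xyz":[-4.5,0,0],"twist":[0,0,0],"gripper":8.5},
    {"xyz":[-4.5,0,-4],"twist":[0,0,0],"gripper":8.5},
    {"xyz":[-3,0,-4.8],"twist":[0,0,0],"gripper":8.5},
    {"xyz":[-1,0,-4.8],"twist":[0,0,0],"gripper":8.5},
    {"xyz":[0,0,-4.8],"twist":[0,0,0],"gripper":8.5},
    {"xyz":[0,2,-4.8],"twist":[0,0,0],"gripper":8.5}
  ]
}}

```text
time: 17.15
tcp_pos: [382.6, -0.1, 140.5]
tcp_rot: [136.2, 89.6, 126.2]
force: [0.5, 1.3, 1.2]
opening: 0.993
```

```bash
python3 -c "
from h import *
tool();im,d=snap('side');bar('side',im,d);t,e=snap('top');bar('top',t,e)
a=cv2.resize(im[150:310,250:420,::-1],(400,376));b=cv2.resize(t[140:250,215:375,::-1],(400,275))
cv2.imwrite('pics/f.png',np.hstack([a,cv2.copyMakeBorder(b,0,101,0,0,cv2.BORDER_CONSTANT)]))"
```

```text
t 17.15 tcp bay [-281.5   28.6] z 140.5 open 0.99 F [0.5 1.3 1.2]
tool y in bay [0.035 0.999 0.005] z [ 0.999 -0.035 -0.005] x [-0.005  0.005 -1.   ]
side bar n=611 c=[-13.    7.5] phi=89.8 size=[ 24.5 182. ] A=[-12.7  97.5] B=[-13.3 -82.5] z=18.5
top bar n=527 c=[-12.    9.3] phi=90.0 size=[ 22.  179.2] A=[-12.   99.3] B=[-12.1 -80.7] z=20.8
```

View pics/f.png

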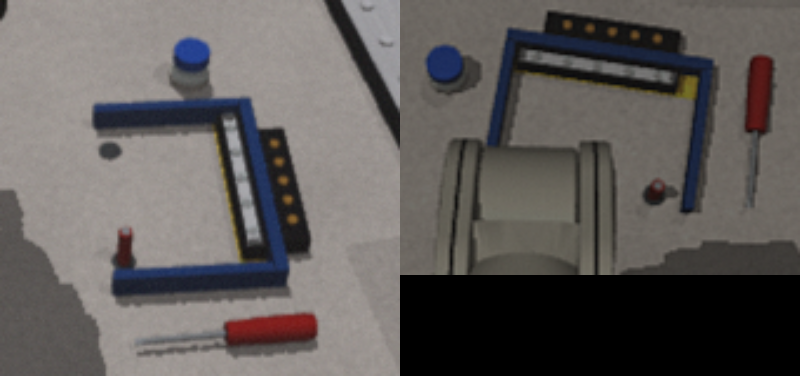

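The final picture shows the bar parallel to the back wall, from about (228,118) to (253,245) in the side crop. Both views put its centre at bay x of about -12.5 and y of about +8. The jar and screwdriver haven't moved, so I'm handing it in.

```bash
python3 -c "
from cell import ctrl
print(ctrl.finish_job())"
```

```text
the job is handed in; nothing more can be done
None
```

The LED bar is home against the bay's back wall, and I handed the job in at about 17 s of robot time; no verdict was reported.

**How it went:** With closed fingertips I slid the bar sideways. I then turned one end into the bay and pushed it in at a slant past the post. Next I swung the other end round behind the post. A final push with both fingers open seated it.

**Last checks, after backing the arm off:**

| Check | Side camera | Top camera | Needed |
|---|---|---|---|
| Bar centre, bay x | -13.0 mm | -12.0 mm | below -6 mm |
| Bar centre, bay y | +7.5 mm | +9.3 mm | -20 to +20 mm |
| End a, bay x | -12.7 mm | -12.0 mm | above -20 mm |
| End b, bay x | -13.3 mm | -12.1 mm | above -20 mm |

- **Slant on the way in:** the bar lay about 60 degrees to the back wall, with its leading end at about bay x = -25 mm, so the halfway condition was met.
- **Height:** the top surface read 18.5 mm (side) and 20.8 mm (top) against a true 20 mm, so the bar is flat within the calibration.
- **Forces:** the highest wrist reading I saw was about 15 N, at final contact.
- **Bystanders:** the jar and screwdriver look unmoved in the last picture. I did not re-measure the others, but the arm never went near them at low height.
- **Disagreements:** the two cameras differed by 1–3 mm throughout. Some mid-task readings were off because the arm hid part of the bar or was counted as part of it. None of this affects the final readings.

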